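# Load the dish brush at the soap pot

### The job

Pick up the wooden dish brush by its handle and dip its bristles into the round soap pot, so that at least half of the bristle length goes below the rim. Then set the brush down gently, without dropping it, bristles down on the flat middle of the plate, ready for scrubbing, and let go. Leave the pot, the plate, the square dish, the mug and the bottle standing where they are.

Things in the scene. Friction and masses are not known exactly. Their poses are not given: they have to be found in the camera images.
- brush: Loose wooden dish brush, 60 to 120 g, lying bristles down. Origin: centre of the bristle face (its underside); z up, handle towards -x. Stiff white bristles 44 mm across, z 0 to 26 mm; round head 50 mm across, z 26 to 40. Handle climbs, is a level flat-sided bar 16 mm wide at x -55 to -135, z 43 to 57, then curves down to a round tail, 14 mm thick, resting at x -240, z 0.
- brush_grip (a point): Middle of the flat-sided level part of the brush's handle, at (-90, 0, 50) mm in the brush's frame, close to the centre of mass; the bar is 16 mm wide along the brush's y.
- pot: The soap pot: loose, round, low, straight-sided white ceramic pot, open on top, empty, about 0.45 kg. 110 mm outer diameter, 45 mm high, wall 4 mm (102 mm inside), floor 5 mm thick. Origin: centre of the underside, z up. It stands beside the square dish; which of the two is left or right changes.
- pot_rim (a point): Centre of the soap pot's mouth, level with the rim, 45 mm above the counter.
- plate: Loose round white ceramic dinner plate, 220 mm across, 18 mm high at the rim, about 0.6 kg, on the counter to the robot's left. Origin: centre of the underside, z up.
- plate_in (a point): Centre of the plate's upper face: the flat middle, 134 mm across, 5 mm above the counter.
- dish: Bystander: loose square white ceramic dish, 90 x 90 mm, 45 mm high, open on top. Not the soap pot. Origin: centre of the underside.
- mug: Bystander: white mug, 80 mm across, 90 mm high. Origin: centre of the underside.
- bottle: Bystander: clear plastic bottle with a white cap, 60 mm across, 190 mm high. Origin: centre of the underside.
Not all that is in view belongs to the job. Leave any yellow look-alike of the plate alone.

How it is judged (in metres and radians):
On the way:
1. the held brush's bristles are in the soap pot: tip at least 12 mm below its rim, inside its wall (z of brush in the frame of pot_rim below -0.012 m and horizontal distance between brush and pot_rim below 0.045 m and contact force between the fingers and brush above 0.5 N), for 0.2 s.
At the end, for the whole second after the job is handed in: The brush lies still, let go, bristles down (within 0.3 rad of upright) and resting on the plate, the centre of its bristle face within 55 mm of the plate's centre and no more than 12 mm above its flat; the plate is within 40 mm and the pot, dish, mug and bottle within 30 mm of where they began (horizontal distance between brush and plate_in below 0.055 m and z of brush in the frame of plate_in below 0.012 m and angle between brush's own z axis and vertical below 0.3 rad and contact force between brush and plate above 0.03 N and linear speed of brush below 0.02 m/s and angular speed of brush below 0.2 rad/s and distance of plate from where it was at the start of the episode below 0.04 m and distance of each of pot, dish, mug, bottle from where it was at the start of the episode below 0.03 m); the robot touches nothing.
It fails at once if the soap pot is tipped (over 0.5 rad) or pushed more than 30 mm (distance of pot from where it was at the start of the episode above 0.03 m or angle between pot's own z axis and vertical above 0.5 rad).
It fails at once if the plate is tipped (over 0.5 rad) or pushed more than 40 mm (distance of plate from where it was at the start of the episode above 0.04 m or angle between plate's own z axis and vertical above 0.5 rad).
It fails at once if the square dish, mug or bottle is tipped (over 0.5 rad) or pushed more than 30 mm (distance of any of dish, mug, bottle from where it was at the start of the episode above 0.03 m or angle between any of dish, mug, bottle's own z axis and vertical above 0.5 rad).
It fails at once if the brush is dropped: it moves faster than 0.6 m/s while no finger holds it (linear speed of brush above 0.6 m/s and contact force between the fingers and brush below 0.1 N).
It also fails if it takes over 43 s, if anything falls off the work surface, if the arm or the gripper's body presses on something with over 40 N, if the wrist force passes 120 N, or if a joint passes its speed limit or range.

### The arm

A 6-joint arm with a two-finger parallel gripper is mounted at the origin on the work surface. World frame = base frame: x ahead of the robot, y to its left, z up, the work surface at z = 0. Lengths are in m, angles in degrees, forces in N, time in s.
With the tool pointing down it reaches from about 0.325 to 0.775 m from the base axis. Payload 5.5 kg.
Tool frame: the origin (TCP) lies at the centre of the arm's flange, where the gripper is bolted on; the fingertips stand 182 mm ahead of it and the grasp point (between the pads) lies 163 mm ahead of it; z points along the fingers, y is the line along which they close (so a half turn about z gives the same grasp; the last joint's range is limited). The gripper opens to 88 mm and grips with 3 to 60 N. Pads are 20 mm wide; open, the fingers measure 115 mm over their backs; the gripper's body (75 mm by 178 mm) begins 61 mm behind the grasp point.
Start: joints at [69.803, 5.22, 70.514, -0, 104.267, -3.249], TCP at [0.175, 0.574, 0.405] pointing down, gripper open.
Joint ranges: [-164.24, 164.24], [-49.07, 125.15], [9.68, 141.18], [-86.29, 266.29], [3.28, 154.24], [-151.56, 151.56]. Speed limits (degrees/s): [147.25, 147.25, 172.46, 180, 180, 180].

### API

Orientations are given as [roll, pitch, yaw] about the fixed x, y, z axes, in that order (R = Rz(yaw) Ry(pitch) Rx(roll)).
In Python, from station import r gives the robot as it stands. The module is installed in compiled form; this text tells all that it offers. Calls block until the motion is done:
- r.reach(position, orientation): joint-space move of the TCP to a pose.
- r.servo_line(position, rotation=None, speed=0.15): straight line of the TCP; rotation=None keeps the orientation; speed is the mean speed in m/s.
- r.move_joints(angles): joint-space move.
- r.let_go() and r.grab(squeeze=None): open the fingers fully, or close them until they stop; squeeze is the grip in N (None keeps the last).
- r.wait(seconds).
- r.inverse_kinematics(position, orientation): joint angles nearest the present ones, or None.
- r.sense(): the state.
- r.snapshot(name): name is "scene" or "top" or "wrist"; returns a dict with "frame" (420x560x3 uint8, red, green, blue), "fx", "fy", "cx", "cy" (pixels), "dist_coeffs" ([k1, k2, p1, p2, k3] as OpenCV has them; the pictures are not rectified), "R" (3x3) and "t" (3): a world point X has camera coordinates R X + t. Camera axes: x right, y down, z forward; pixel columns grow to the right and rows downward; lengths in m; the calibration is good to about 2 mm. A picture is of the moment at which its call begins. There is no depth.
A pose or a line that the arm cannot do raises r.IKError and nothing moves.
- r.hand_in(): hands the job in; it is judged then, once.
The state is a dict: "clock": time; "joints": joint angles; "joint_vel": joint speeds; "joint_torque": joint torques, N m; "tcp_pos": TCP position; "orientation": TCP orientation; "contact_force": force on the tool from outside, world axes, zero at the start; "torque": the same for the moment, N m; "opening": finger opening in m; "gripper_force": force on a finger pad.
Only numpy, scipy, OpenCV 4.12 (cv2) and the standard library are available. Lean on these libraries where they do the work, as an engineer would, in place of code of your own. Each camera call takes 0.05 s, during which the arm holds its last target. There are 200 camera calls.

## Working session

There is one attempt and no reset: what is moved stays moved. The work goes in short steps, each a Python script; the robot and the scene stay as the last script left them, time stands still between calls to the robot, and variables do not carry over. Pictures are saved under pics/ and viewed, at most 10 in all, crops included, and the job is handed in when it is done.

```bash
mkdir -p pics; cat > h.py <<'E'
import numpy as np, cv2
from station import r
def save(s,n): cv2.imwrite(f'pics/{n}.png', s['frame'][:,:,::-1])
def ray(s,uv):
    K=np.array([[s['fx'],0,s['cx']],[0,s['fy'],s['cy']],[0,0,1.]])
    p=cv2.undistortPoints(np.array(uv,float).reshape(-1,1,2),K,np.array(s['dist_coeffs'],float)).reshape(-1,2)
    R=np.array(s['R']);t=np.array(s['t'])
    return -R.T@t, np.c_[p,np.ones(len(p))]@R
def plane(s,uv,z):
    c,d=ray(s,uv); return c+d*((z-c[2])/d[:,2])[:,None]
def tri(obs):
    A=0;b=0
    for s,uv in obs:
        c,d=ray(s,[uv]); d=d[0]/np.linalg.norm(d[0]); P=np.eye(3)-np.outer(d,d); A=A+P; b=b+P@c
    return np.linalg.solve(A,b)
E
python3 - <<'E'
from h import *
import pickle
S={n:r.snapshot(n) for n in("scene","top","wrist")}
pickle.dump(S,open('s0.pkl','wb'))
for n in S: 
    save(S[n],n+'0'); s=S[n]; print(n,ray(s,[[280,210]]), s['fx'],s['dist_coeffs'])
q=r.sense();print(q['clock'],q['tcp_pos'],q['orientation'])
E
```

```text
scene (array([1.52238054, 0.03532031, 0.65166862]), array([[-0.83968254,  0.13916495, -0.52510343]])) 400.18144454830974 [-0.08108219  0.          0.          0.          0.        ]
top (array([0.25491393, 0.17027407, 1.68306797]), array([[ 0.19442906,  0.00370544, -0.98096094]])) 488.93423225679896 [-0.13918878  0.          0.          0.          0.        ]
wrist (array([0.10563492, 0.59286307, 0.38294813]), array([[ 0.25349484, -0.07708474, -0.96426252]])) 346.5638480006376 [-0.07879996  0.          0.          0.          0.        ]
0.15 [0.17492143 0.57399467 0.40377571] [-1.79917024e+02 -5.27133457e-03  1.63052958e+02]
```

View pics/top0.png

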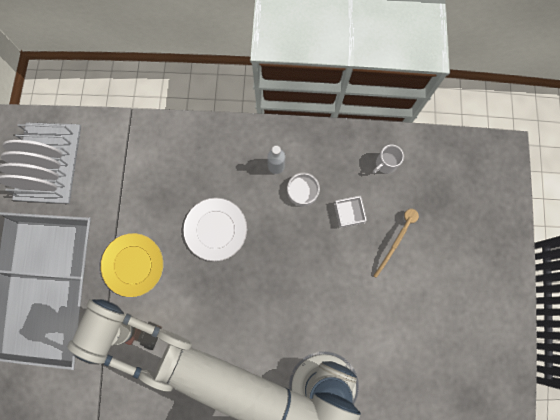

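View pics/scene0.png

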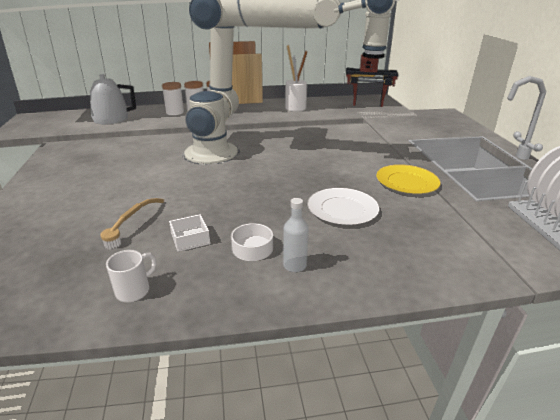

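The top view shows the plate at (215,229), round pot (303,190), square dish (349,211), mug (391,157), bottle (276,160), brush head (411,216) and tail (375,275). In the scene view the head is at (111,236), pot (252,241) and plate (343,207).

```bash
cat >> h.py <<'E'
def brushmask(f):
    h=cv2.cvtColor(f,cv2.COLOR_RGB2HSV)
    return cv2.inRange(h,(7,85,60),(21,255,255))
def whitemask(f):
    h=cv2.cvtColor(f,cv2.COLOR_RGB2HSV)
    return cv2.inRange(h,(0,0,165),(180,45,255))
def blobs(m,amin):
    c,_=cv2.findContours(m,cv2.RETR_EXTERNAL,cv2.CHAIN_APPROX_NONE)
    return [k for k in c if cv2.contourArea(k)>amin]
E
python3 - <<'E'
from h import *
import pickle
S=pickle.load(open('s0.pkl','rb'))
for n in ('top','scene'):
    s=S[n]
    for nm,m in (('br',brushmask(s['frame'])),('wh',whitemask(s['frame']))):
        for k in blobs(m,80):
            x,y,w,h=cv2.boundingRect(k)
            if n=='top' and y<120: continue
            if n=='scene' and y<150 : continue
            e=cv2.fitEllipse(k)
            print(n,nm,(x,y,w,h),cv2.contourArea(k),np.round(e[0],1),np.round(e[1],1),np.round(plane(s,[e[0]],0.0)[0],3),np.round(plane(s,[e[0]],0.045)[0],3))
s=S['top']
print(plane(s,[(411,216)],.04),plane(s,[(375,275)],.007))
print('tri pot',tri([(s,(303,188)),(S['scene'],(252,234))]),'plate',tri([(s,(215,229)),(S['scene'],(343,207))]),'head',tri([(s,(411,216)),(S['scene'],(111,234))]))
E
```

```text
top br (374, 209, 44, 68) 299.5 [388.5 244.2] [15.9 91.4] [ 0.488 -0.208  0.   ] [ 0.481 -0.198  0.045]
top wh (322, 405, 38, 15) 301.0 [335.4 413.6] [13.  41.6] [-0.09  -0.044  0.   ] [-0.08  -0.038  0.045]
top wh (286, 397, 33, 23) 434.5 [299.8 410.9] [20.6 33.5] [-0.086  0.075 -0.   ] [-0.077  0.077  0.045]
top wh (536, 384, 24, 36) 737.0 [546.9 402.8] [26.  39.8] [-0.048 -0.792  0.   ] [-0.04  -0.766  0.045]
top wh (330, 370, 26, 28) 161.5 [343.2 383.2] [18.4 30.6] [ 0.011 -0.065  0.   ] [ 0.018 -0.059  0.045]
top wh (110, 359, 26, 16) 153.0 [122.  366.5] [ 7. 33.] [0.02  0.682 0.   ] [0.026 0.668 0.045]
top wh (309, 355, 41, 13) 163.5 [328.6 361. ] [10.6 34.7] [ 0.082 -0.013  0.   ] [ 0.087 -0.009  0.045]
top wh (170, 351, 117, 69) 3991.0 [227.5 388.4] [ 40.1 136.9] [-0.026  0.319  0.   ] [-0.018  0.315  0.045]
top wh (71, 347, 33, 16) 175.5 [ 86.8 355.5] [ 6.9 38.4] [0.045 0.809 0.   ] [0.051 0.792 0.045]
top wh (143, 335, 47, 56) 693.5 [164.5 362.5] [41.1 50. ] [0.045 0.537 0.   ] [0.05  0.527 0.045]
top wh (45, 332, 18, 12) 111.0 [ 55.8 337. ] [ 9.1 18.9] [0.098 0.927 0.   ] 
[... 2027 characters left out ...]
, 40, 37) 980.0 [188.6 231.6] [33.9 40.4] [ 0.556 -0.069  0.   ] [ 0.623 -0.062  0.045]
scene wh (510, 200, 50, 44) 386.0 [538.3 219.1] [15.4 56.7] [0.655 0.993 0.   ] [0.715 0.927 0.045]
scene wh (284, 198, 19, 65) 471.0 [292. 228.] [15.3 57.9] [ 0.583  0.227 -0.   ] [0.648 0.213 0.045]
scene wh (308, 188, 71, 37) 1968.5 [343.1 205.6] [35.3 71.1] [0.485 0.41  0.   ] [0.556 0.384 0.045]
scene wh (0, 162, 16, 18) 134.0 [  5.9 170.1] [14.8 17. ] [ 0.025 -0.798  0.   ] [ 0.128 -0.74   0.045]
[[ 0.58399694 -0.2769481   0.04      ]] [[ 0.37771398 -0.16104227  0.007     ]]
tri pot [0.66104102 0.10259366 0.04595084] plate [0.50764144 0.39976067 0.00939489] head [ 0.58504149 -0.27693317  0.03308974]
```

```bash
python3 - <<'E'
from h import *
import pickle
r.reach([0.506,-0.233,0.40],[180,0,150.6]); a=r.snapshot('wrist')
r.servo_line([0.45,-0.16,0.36]); b=r.snapshot('wrist')
q=r.sense();print(q['clock'],q['joints'],q['tcp_pos'])
pickle.dump((a,b),open('s1.pkl','wb'))
cv2.imwrite('pics/w1.png',cv2.resize(np.hstack([a['frame'],b['frame']])[:,:,::-1],(800,300)))
E
```

```text
4.125 [-2.36775714e+01 -1.39930092e+01  9.32297742e+01 -9.78513610e-03
  1.00709117e+02 -8.42672365e+01] [ 0.45033563 -0.16037876  0.36050441]
```

View pics/w1.png

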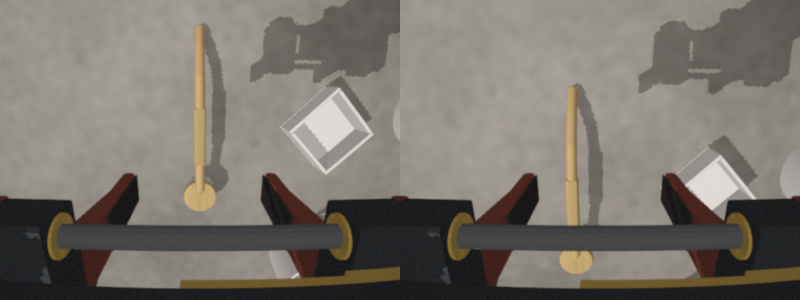

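The wrist pictures (half width each, 0.71 scale) show the brush pointing down the image. The flat bar's rear step is at (200,108) on the left and (172,180) on the right; the head is at (200,195) on the left.

```bash
python3 - <<'E'
from h import *
import pickle
a,b=pickle.load(open('s1.pkl','rb'))
C=[]
for s in (a,b):
    h=cv2.cvtColor(s['frame'],cv2.COLOR_RGB2HSV)
    m=cv2.inRange(h,(7,60,110),(25,255,255)); m[:, :200]=0; m[:,340:]=0
    k=max(blobs(m[:312],50),key=cv2.contourArea); mm=np.zeros_like(m); cv2.drawContours(mm,[k],-1,255,-1)
    ys=[y for y in range(420) if mm[y].any()]
    P=[(y,np.nonzero(mm[y])[0].mean(),np.count_nonzero(mm[y])) for y in ys]
    C.append(P); print([(y,round(x,1),w) for y,x,w in P[::4]])
pickle.dump(C,open('c.pkl','wb'))
E
```

```text
[(34, np.float64(279.5), np.int64(6)), (38, np.float64(279.0), np.int64(13)), (42, np.float64(279.0), np.int64(15)), (46, np.float64(279.0), np.int64(15)), (50, np.float64(279.0), np.int64(15)), (54, np.float64(279.0), np.int64(15)), (58, np.float64(279.0), np.int64(15)), (62, np.float64(279.0), np.int64(15)), (66, np.float64(279.0), np.int64(15)), (70, np.float64(278.5), np.int64(14)), (74, np.float64(279.0), np.int64(15)), (78, np.float64(278.5), np.int64(14)), (82, np.float64(279.0), np.int64(15)), (86, np.float64(278.5), np.int64(14)), (90, np.float64(278.5), np.int64(14)), (94, np.float64(279.0), np.int64(15)), (98, np.float64(278.5), np.int64(14)), (102, np.float64(279.0), np.int64(15)), (106, np.float64(279.0), np.int64(15)), (110, np.float64(279.0), np.int64(15)), (114, np.float64(279.0), np.int64(15)), (118, np.float64(279.0), np.int64(15)), (122, np.float64(279.0), np.int64(15)), (126, np.float64(279.0), np.int64(15)), (130, np.float64(279.0), np.int64(15)), (134, np.float64(279.0), np.int64(15)), (138, np.float64(279.0), np.int64(15)), (142, np.float64(279.0), np.int64(15)
[... 2742 characters left out ...]
9.5), np.int64(16)), (244, np.float64(240.0), np.int64(15)), (248, np.float64(239.5), np.int64(16)), (252, np.float64(240.0), np.int64(19)), (256, np.float64(240.0), np.int64(19)), (260, np.float64(240.0), np.int64(19)), (264, np.float64(240.0), np.int64(19)), (268, np.float64(240.5), np.int64(18)), (272, np.float64(240.5), np.int64(18)), (276, np.float64(240.5), np.int64(18)), (280, np.float64(240.5), np.int64(18)), (284, np.float64(240.5), np.int64(18)), (288, np.float64(241.0), np.int64(19)), (292, np.float64(241.5), np.int64(18)), (296, np.float64(241.5), np.int64(18)), (300, np.float64(241.5), np.int64(18)), (304, np.float64(241.5), np.int64(18)), (308, np.float64(241.5), np.int64(18))]
```

```bash
python3 - <<'E'
from h import *
import pickle
a,b=pickle.load(open('s1.pkl','rb')); S=pickle.load(open('s0.pkl','rb'))
print('step',tri([(a,(279.2,152)),(b,(239.8,250.5))]))
print('tail',tri([(a,(279.3,34)),(b,(241,119.5))]))
t=plane(a,[(279.2,152)],.057)[0]; f=plane(a,[(279.3,231)],.057)[0]; h=plane(a,[(279.5,274)],.04)[0]
print('bar',t,f,np.linalg.norm(f-t),(t+f)/2,'head',h,'yaw',np.degrees(np.arctan2(*(h-t)[1::-1])))
print('head tri',tri([(a,(279.5,274)),(S['top'],(411.5,215.5))]))
E
```

```text
step [ 0.47255225 -0.21578634  0.04925813]
tail [ 0.37330358 -0.16013384  0.0052197 ]
bar [ 0.4719192  -0.21535081  0.057     ] [ 0.53905301 -0.25297021  0.057     ] 0.07695561847386563 [ 0.50548611 -0.23416051  0.057     ] head [ 0.58668203 -0.27948608  0.04      ] yaw -29.19866187709773
head tri [ 0.58537944 -0.27838913  0.04279782]
```

```bash
python3 - <<'E'
from h import *
import pickle
g=[0.509,-0.2357]
r.reach(g+[0.30],[180,0,150.8])
r.servo_line(g+[0.213],speed=0.08)
print(r.sense()['contact_force'])
r.grab(25); q=r.sense(); print(q['clock'],q['opening'],q['gripper_force'],q['contact_force'])
r.servo_line(g+[0.33],speed=0.1); r.wait(0.3)
q=r.sense(); print(q['clock'],q['opening'],q['gripper_force'],q['contact_force'],q['tcp_pos'],q['orientation'])
a=r.snapshot('wrist'); s=r.snapshot('scene'); t=r.snapshot('top'); pickle.dump((a,s,t),open('s2.pkl','wb'))
cv2.imwrite('pics/w2.png',cv2.resize(np.hstack([a['frame'],s['frame']])[:,:,::-1],(800,300)))
E
```

```text
[-0.11584558 -0.97523141  0.27107365]
6.9917 0.015972512542777564 24.997529983520508 [-0.34064021  0.4199622  -0.40258084]
8.6083 0.015914360200830414 24.99745935201645 [-0.03349375  0.39643068  0.03542713] [ 0.50898538 -0.23568609  0.3296703 ] [-1.79999557e+02 -3.04727931e-02  1.50798184e+02]
```

View pics/w2.png

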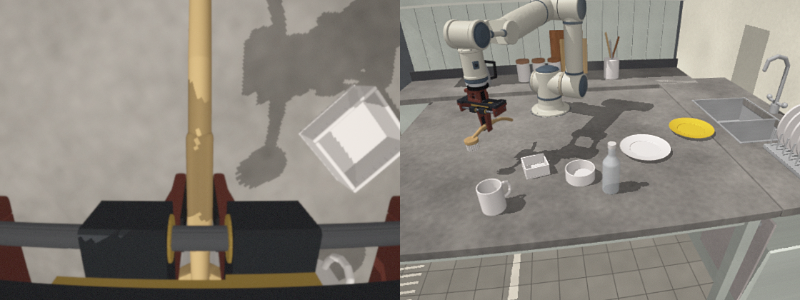

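The brush is held level: on the left the handle's rear step is at (200,133), and in the scene half the head hangs at (471,142).

```bash
python3 - <<'E'
from h import *
import pickle
r.reach([0.571,0.102,0.33],[180,0,180]); q=r.sense(); print(q['clock'],q['tcp_pos'],q['orientation'],q['joints'])
s=r.snapshot('scene'); t=r.snapshot('top')
cv2.imwrite('pics/p1.png',np.hstack([cv2.resize(s['frame'][130:270,160:340],None,fx=2.2,fy=2.2),cv2.resize(t['frame'][130:270,230:410],None,fx=2.2,fy=2.2)])[:,:,::-1])
pickle.dump((s,t),open('s3.pkl','wb'))
E
```

```text
10.05 [0.57112458 0.10103853 0.33000877] [-1.79968613e+02  4.91735743e-03  1.79913241e+02] [ 6.68097145e+00  2.01026807e+00  8.14051730e+01 -3.19582267e-02
  9.65833735e+01 -8.32359329e+01]
```

View pics/p1.png

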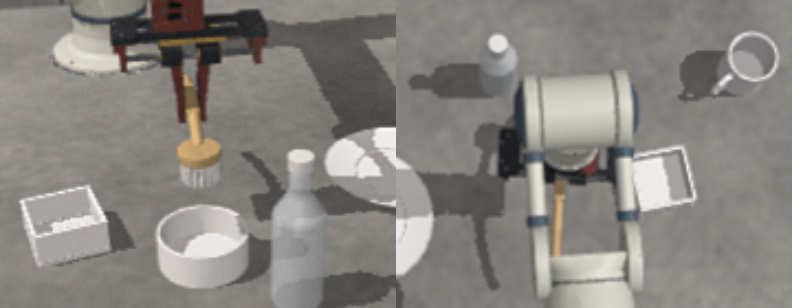

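The scene crop on the left shows the bristles hanging at (200,170), directly over the pot mouth at (203,230), with dish and bottle clear. The arm hides the pot in the top crop on the right.

```bash
python3 - <<'E'
from h import *
import pickle
s,t=pickle.load(open('s3.pkl','rb'))
print('head',plane(s,[(160+200/2.2,130+152/2.2)],.117+.035))
r.servo_line([0.571,0.102,0.238],speed=0.08); r.wait(0.5)
q=r.sense(); print(q['clock'],q['tcp_pos'],q['contact_force'],q['gripper_force'])
s=r.snapshot('scene')
cv2.imwrite('pics/p2.png',cv2.resize(s['frame'][170:270,160:340],None,fx=4,fy=4)[:,:,::-1])
E
```

```text
head [[0.66129646 0.10450423 0.152     ]]
11.95 [0.57100216 0.10197614 0.23803506] [-0.77081442  0.27333932 -1.80730794] 24.99728500843048
```

View pics/p2.png

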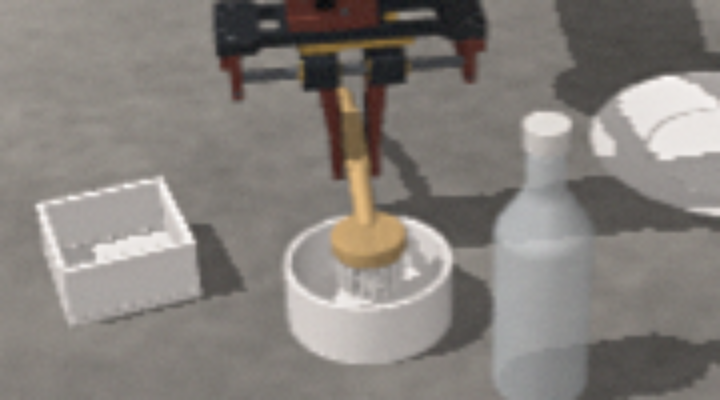

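The bristles sit inside the pot mouth: head at (368,240), rim ellipse centred near (368,262), pot, dish and bottle untouched. I'll go slightly deeper for margin, then lift out and lower onto the plate until contact is felt.

```bash
python3 - <<'E'
from h import *
import pickle
r.servo_line([0.571,0.102,0.234],speed=0.05); r.wait(0.4)
r.servo_line([0.571,0.102,0.33],speed=0.1)
p=[0.418,0.400]
r.reach(p+[0.30],[180,0,180]); r.servo_line(p+[0.232],speed=0.08); r.wait(0.4)
f0=r.sense()['contact_force'][2]; z=0.232
while z>0.212:
    z-=0.001; r.servo_line(p+[z],speed=0.02); r.wait(0.1)
    f=r.sense()['contact_force'][2]-f0
    if f>0.8: break
q=r.sense(); print(q['clock'],z,f0,f,q['tcp_pos'])
a=r.snapshot('scene'); t=r.snapshot('top'); pickle.dump((a,t),open('s4.pkl','wb'))
cv2.imwrite('pics/q1.png',np.hstack([cv2.resize(a['frame'][140:260,280:420],None,fx=2.8,fy=2.8),cv2.resize(t['frame'][170:290,150:290],None,fx=2.8,fy=2.8)])[:,:,::-1])
E
```

```text
17.1333 0.23 -0.9780171233912153 0.8016428236334896 [0.41800877 0.39998622 0.22994899]
```

View pics/q1.png

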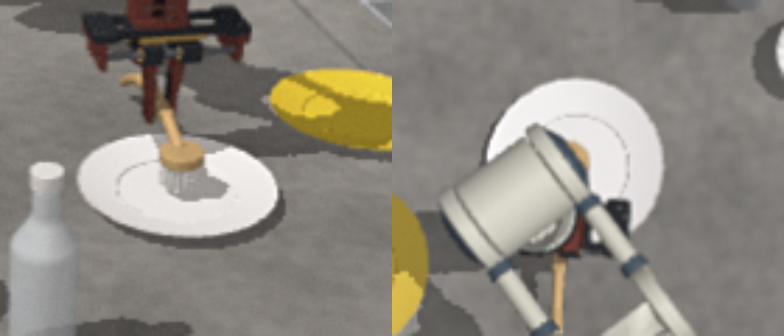

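The bristles are over the plate's flat middle (left crop, (182,178)), but contact was flagged about 12 mm early, which may be noise. I'll continue with averaged forces.

```bash
python3 - <<'E'
from h import *
p=[0.418,0.400]; z=0.230
def F():
    v=[]
    for _ in range(8): r.wait(0.03); v.append(r.sense()['contact_force'])
    return np.mean(v,0), np.std(v,0)[2]
while z>0.2125:
    f,sd=F(); print(round(z,4),f.round(2),sd.round(2))
    if f[2]>1.0: break
    z-=0.002 if z>0.221 else 0.001; r.servo_line(p+[z],speed=0.03)
print(r.sense()['clock'],r.sense()['torque'])
E
```

```text
0.23 [-0.13  0.05 -0.63] 0.17
0.228 [-0.02 -0.09 -0.83] 0.31
0.226 [-0.   -0.31 -0.95] 0.38
0.224 [-0.36 -0.19 -0.72] 0.56
0.222 [-0.33  0.01 -0.58] 0.42
0.22 [-0.1   0.02 -0.87] 0.58
0.219 [-0.08  0.22 -0.88] 0.72
0.218 [-0.01 -0.02 -0.75] 0.64
0.217 [-0.19 -0.17  1.13] 0.46
21.6333 [ 0.08250733 -0.12051218  0.00812023]
```

Contact came at z=0.217 against the predicted 0.218. Next: release, retreat straight up, and check.

```bash
python3 - <<'E'
from h import *
r.let_go(); r.wait(0.3)
r.servo_line([0.418,0.400,0.34],speed=0.1)
r.reach([0.40,0.10,0.40],[180,0,180]); r.wait(0.3); print(r.sense()['clock'])
a=r.snapshot('scene'); t=r.snapshot('top')
k=[k for k in blobs(whitemask(t['frame']),1500) if 170<cv2.boundingRect(k)[0]<200 and cv2.boundingRect(k)[1]>180]
for c in k: print(cv2.fitEllipse(cv2.convexHull(c)))
cv2.imwrite('pics/q2.png',np.hstack([cv2.resize(a['frame'][140:280,220:420],None,fx=2,fy=2),cv2.resize(t['frame'][150:290,180:380],None,fx=2,fy=2)])[:,:,::-1])
print(plane(t,[(215,217)],.045))
E
```

```text
25.975
((214.8836212158203, 228.4604949951172), (61.50059509277344, 63.95357131958008), 75.60075378417969)
[[0.54313541 0.39656946 0.045     ]]
```

View pics/q2.png

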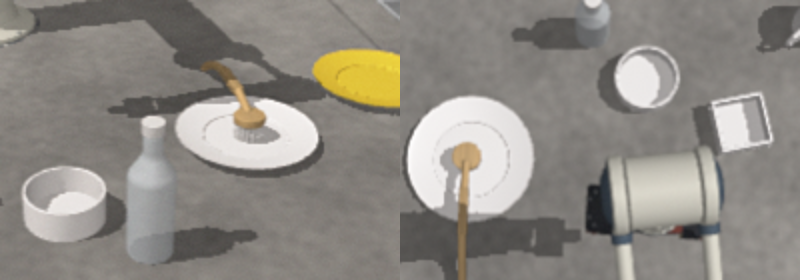

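The brush rests bristles down at the plate's centre: head at (467,157) in the top crop, plate centred near (470,157). It's released, and everything else is in place.

```bash
python3 -c "
from station import r
print(r.hand_in())"
```

```text
the job is handed in; nothing more can be done
None
```

I dipped the brush in the soap pot about 20 mm below the rim by my measurements, set it down gently bristles down at the plate's centre and let go, with nothing else moved that the pictures show; the job is handed in, at about 26 s on the clock, but no verdict came back.

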